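# Close-pack hexagonal sample blocks in the shaker tray

### The arm

A 6-joint arm with a two-finger parallel gripper is mounted at the origin on the work surface. World frame = base frame: x ahead of the robot, y to its left, z up, the work surface at z = 0. Lengths are in m, angles in rad, forces in N, time in s.
With the tool pointing down it reaches from about 0.35 to 0.975 m from the base axis. Payload 17.4 kg.
Tool frame: the origin (TCP) lies on the centre line of the jaws, within the pads' length; the fingertips stand 8 mm ahead of it and the grasp point (between the pads) lies 11 mm behind it; z points along the fingers, y is the line along which they close (so a half turn about z gives the same grasp; the last joint's range is limited). The gripper opens to 85 mm and grips with 20 to 120 N. Pads are 22 mm wide; open, the fingers measure 114 mm over their backs; the gripper's body (76 mm by 85 mm) begins 54 mm behind the grasp point. The pads swing forward as they close: fully open they stand 13 mm farther back than shut.
Start: joints at [-1.311, 0.116, 1.442, -0, 1.584, -0.038], TCP at [0.198, -0.645, 0.205] pointing down, gripper open.
Joint ranges: [-2.83, 2.83], [-0.83, 2.19], [0.07, 2.5], [-1.14, 4.28], [0.01, 3], [-2.97, 2.97]. Speed limits (rad/s): [1.89, 1.89, 2.22, 3.14, 3.14, 3.14].

### API

Orientations are given as a unit quaternion [x, y, z, w].
In Python, from rig import state, capture, finish_job gives the robot as it stands.
- The arm moves only by the tool step_arm, never from a script. Its argument "plan" is a list of rows, each an object with "linear": the shift along the tool's x, y, z in mm, a list of three; "rot": the turn, a rotation vector about the tool's x, y, z in degrees, a list of three; "claw": the opening in per cent of the stroke, from 0 (shut) to 100 (fully open). A call has exactly 5 rows; each row shifts and turns the commanded pose from where the row before left it, along the tool's axes as they then stand; what a row does not reach is not made up. A row lasts 1/10 s, in which the tool goes at most 50 mm and 8.59 degrees, less where a joint would pass 70% of its speed; a pose out of reach is approached as far as the arm can. A call with a gripper value outside its range is refused whole. The fingers move at their own pace and stop on an object; the grip force is fixed at half the most. Time passes only in rows, so rows that do not move let the fingers close, or fill a call up. It gives the time, the measured TCP pose, the force, the opening and the grip force at its end, in the units of the state.
- state(): the state, without advancing time (a new reading comes with each control period).
- capture(name): name is "scene" or "side" or "wrist"; returns a dict with "img" (400x640x3 uint8, blue, green, red), "depth" (400x640 float32, m along the optical axis (not along the pixel's ray), 0 where there is no reading), "fx", "fy", "cx", "cy" (pixels), "rvec" (rotation vector, rad) and "tvec" (3), from world to camera coordinates, as OpenCV has them. Camera axes: x right, y down, z forward; pixel columns grow to the right and rows downward; lengths in m; the calibration is good to about 2 mm. The wrist camera is an equidistant fisheye: a pixel r from the principal point sees the ray r / f radians off the axis. A picture is of the moment at which its call begins.
- finish_job(): hands the job in; it is judged then, once.
The state is a dict: "clock": time; "joint_pos": joint angles; "dq": joint speeds; "effort": joint torques, N m; "ee_pos": TCP position; "tool_rot": TCP orientation; "contact_force": force on the tool from outside, world axes, zero at the start; "wrist_torque": the same for the moment, N m; "finger_gap": opening from 0.0 (shut) to 1.0 (fully open); "gripper_force": force on a finger pad.
Only numpy, scipy, OpenCV 4.12 (cv2) and the standard library are available. Lean on these libraries where they do the work, as an engineer would, in place of code of your own. Each camera call takes 0.05 s, during which the arm holds its last target. There are 200 camera calls.

### The job

Fill the two empty V-shaped notches between the pair of bolted hexagonal blocks in the tray: one with the full-size hexagonal block standing on the bench, the other with its twin, which is held tightly in the carrying case and has to be eased out by its stem. Set them down rather than drop them, standing flat on the tray floor with their flat faces touching both bolted blocks so that all four are close-packed, and let go. Leave the round block, the smaller hexagonal block and everything else on the bench where they are.

Things in the scene. Friction and masses are not known exactly. Their poses are not given: they have to be found in the camera images.
- tray: grey tray fixed to the bench, 200 (x) by 150 mm (y), floor 5 mm thick, rim 4 mm thick, its top 13 mm above the bench. Origin: centre of its underside. Two hexagonal blocks are bolted in it side by side along y, flat face to flat face; the two 120-degree notches between them lie on the tray's x axis: a packed block has its centre at x = +43.3 or -43.3 mm, y = 0. Either block may go in either notch
- bolted_left (a point): centre of the bolted block at tray y = +25 mm, at the tray's floor surface (5 mm above the bench); axes as the tray's. The block is 50 mm across flats and 30 mm high, a 4 mm bolt head on top instead of a stem; its flat faces look 30, 90, 150, 210, 270 and 330 degrees from the tray's x, and so must a packed block's
- bolted_right (a point): the same for the other bolted block, an identical one at tray y = -25 mm
- case: grey case with dark insert, no lid, fixed to the bench, 186 by 166 mm, its edge 38 mm high. Origin: centre of its underside. Two thin steel sleeves lie on the insert at y = +55 and -55 mm (tops 40 mm above the bench)
- cutout (a point): centre of the floor of the hexagonal cutout in the middle of the case, 12 mm above the bench; axes as the case's. It is 22 mm deep, 1.5 mm clear round the block, flat faces to the case's +x and -x, where two sprung rubber pads squeeze the block with about 7 N each: it takes about 8 to 12 N straight up to draw it out
- block_cased: aluminium hexagonal block, 50 mm across flats, 30 mm high, about 0.18 kg, with an upright hexagonal steel stem on top (14 mm across flats, 30 mm tall; overall height 60 mm). Origin: centre of its underside, z up. Its x axis leaves squarely through a flat face (faces every 60 degrees); the stem's flats face the same ways. Starts in the case: stem and 8 mm of body stick out
- block_bench: aluminium hexagonal block, 50 mm across flats, 30 mm high, about 0.18 kg, with an upright hexagonal steel stem on top (14 mm across flats, 30 mm tall; overall height 60 mm). Origin: centre of its underside, z up. Its x axis leaves squarely through a flat face (faces every 60 degrees); the stem's flats face the same ways. It starts standing on the bench
- block_round: bystander: round aluminium block, 50 mm diameter, 30 mm high, with the same 14 mm stem 30 mm tall. Origin: centre of its underside. Leave it alone
- block_small: bystander: smaller hexagonal aluminium block, 34 mm across flats, 30 mm high, with the same 14 mm stem 30 mm tall. Origin: centre of its underside. Leave it alone
- bottle: bystander: white plastic bottle, 54 mm diameter, 130 mm tall. Origin: centre of its underside
- beaker: bystander: glass beaker, 66 mm diameter, 80 mm tall. Origin: centre of its underside
- screwdriver: bystander: screwdriver lying on the bench. Origin: under its middle
- jar: bystander: amber glass jar, 60 mm diameter, 70 mm tall. Origin: centre of its underside
Not all that is in view belongs to the job. Leave any red or turquoise look-alike of the block_cased alone.

How it is judged:
By the outcome, as a careful person would: the job done as asked, in the order asked, and still so for the second after the job is handed in, with the robot touching nothing.
It also fails if it takes over 64 s, if anything falls off the work surface, if the arm or the gripper's body presses on something with over 40 N, if the wrist force passes 120 N, or if a joint passes its speed limit or range.

## Working session

There is one attempt and no reset: what is moved stays moved. The work goes in short steps, Python scripts to look and compute and a tool call to move; the robot and the scene stay as the last step left them, time stands still between calls to the robot, and variables do not carry over. Pictures are saved under pics/ and viewed, at most 12 in all, crops included, and the job is handed in when it is done.

Besides the shell and the picture viewer there is one more tool, called after ">>>" in YAML: its name, and indented under it one key for each argument. step_arm: Moves the arm, as the interface text tells. Its arguments: {"type":"object","properties":{"plan":{"type":"array"}},"required":["plan"]}

```bash
ls; mkdir -p pics; python3 - <<'E'
from rig import state,capture
import cv2,numpy as np,pickle
print(state())
d={}
for n in("scene","side","wrist"):
    c=capture(n);d[n]=c;cv2.imwrite(f"pics/{n}0.png",c["img"]);print(n,c["fx"],c["fy"],c["cx"],c["cy"],c["rvec"],c["tvec"],c["img"].shape)
pickle.dump(d,open("d0.pkl","wb"))
a=np.vstack([d["scene"]["img"],d["side"]["img"]])
cv2.imwrite("pics/a.png",cv2.resize(a,(480,600)))
E
```

```text
pics
{'clock': 0.0, 'joint_pos': array([-1.31076747e+00,  1.16460534e-01,  1.44227387e+00, -1.82557063e-05,
        1.58400756e+00, -3.77586641e-02]), 'dq': array([ 1.97790565e-03, -2.91161902e-04,  4.85819291e-04, -1.74705685e-04,
       -6.48488431e-05, -4.36071465e-04]), 'effort': array([-1.87600221e-03, -7.31991220e+01, -6.32491350e+01, -1.95594384e-04,
        6.31461371e-03,  1.41388801e-05]), 'ee_pos': array([ 0.19800279, -0.64506714,  0.20457401]), 'tool_rot': array([ 9.88935641e-01,  1.48344086e-01, -7.28039544e-05, -5.70099232e-04]), 'contact_force': array([-0.18584231,  0.24051832,  0.62829835]), 'wrist_torque': array([-0.00331078, -0.00519742, -0.0381863 ]), 'gripper_force': 0.0, 'finger_gap': 1.0009204438622317}
scene 374.22981193953245 374.22981193953245 314.8563674819139 204.0547345111841 [ 2.29315533  0.93939744 -0.35974333] [-0.39804366 -0.24657496  1.21138838] (400, 640, 3)
side 496.1649061601865 496.1649061601865 317.55791563702365 203.6581285279868 [ 0.82043477 -2.3799384   1.24802243] [0.44882158 0.207397   1.18137124] (400, 640, 3)
wrist 309.70691628693146 309.70691628693146 317.3128708314466 200.18159147491158 [-2.30744552  1.70401927  0.27819619] [-0.67559727 -0.04088653  0.3811939 ] (400, 640, 3)
```

View pics/scene0.png

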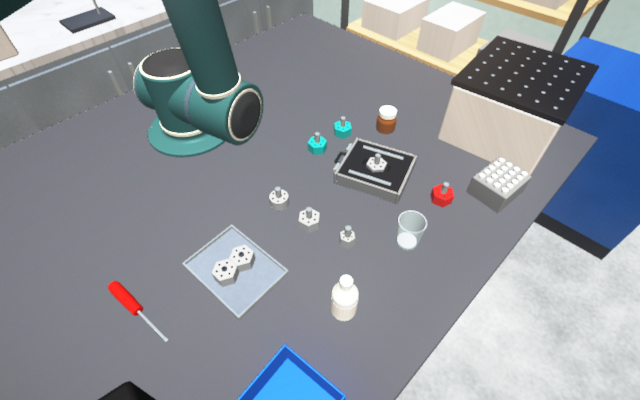

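View pics/side0.png

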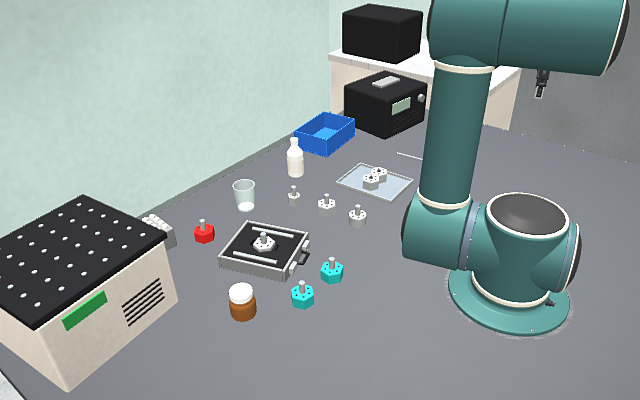

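The scene view shows the tray at about (235,268) with its bolted pair at (225,271) and (242,256). The case is at (376,163). The three loose stemmed blocks are at (279,198), (309,217) and (347,235), so I need a closer look to tell round from hex.

```bash
cat > h.py <<'E'
import numpy as np,cv2,pickle
from scipy.spatial.transform import Rotation as R
def cam(c):
    return cv2.Rodrigues(np.array(c["rvec"],float))[0],np.array(c["tvec"],float).ravel()
def ray(c,u,v,fish=False):
    Rm,t=cam(c);x=(u-c["cx"])/c["fx"];y=(v-c["cy"])/c["fy"]
    if fish:
        r=np.hypot(x,y);s=np.sin(r)/r if r>1e-9 else 1;d=np.array([x*s,y*s,np.cos(r)])
    else: d=np.array([x,y,1.])
    return -Rm.T@t,Rm.T@d
def at(c,u,v,z,fish=False):
    o,d=ray(c,u,v,fish);return o+d*(z-o[2])/d[2]
def proj(c,P,fish=False):
    Rm,t=cam(c);p=np.atleast_2d(P)@Rm.T+t
    if fish:
        r=np.hypot(p[:,0],p[:,1]);th=np.arctan2(r,p[:,2]);k=th/np.maximum(r,1e-9);q=p[:,:2]*k[:,None]
    else:q=p[:,:2]/p[:,2:]
    return q*[c["fx"],c["fy"]]+[c["cx"],c["cy"]]
E
python3 - <<'E'
from h import *
d=pickle.load(open("d0.pkl","rb"));s=d["scene"];w=d["side"]
for n,u,v,z in[("A",279,198,.03),("B",309,217,.03),("small",347,235,.03),("cased",376,163,.042),("b1",225,271,.035),("b2",242,256,.035),("screwd",138,310,.01)]:
    print(n,at(s,u,v,z).round(3))
for n,u,v,z in[("A",357,215,.03),("B",326,203,.03),("small",294,196,.03),("cased",263,242,.042)]:print(n,at(w,u,v,z).round(3))
a=cv2.resize(s["img"][180:250,260:360],(800,560),interpolation=cv2.INTER_CUBIC);cv2.imwrite("pics/c.png",a)
E
```

```text
A [ 0.449 -0.019  0.03 ]
B [ 0.55  -0.008  0.03 ]
small [0.654 0.017 0.03 ]
cased [0.554 0.248 0.042]
b1 [ 0.527 -0.248  0.035]
b2 [ 0.523 -0.197  0.035]
screwd [ 0.455 -0.43   0.01 ]
A [ 0.438 -0.007  0.03 ]
B [ 0.545 -0.002  0.03 ]
small [0.645 0.025 0.03 ]
cased [0.554 0.252 0.042]
```

View pics/c.png

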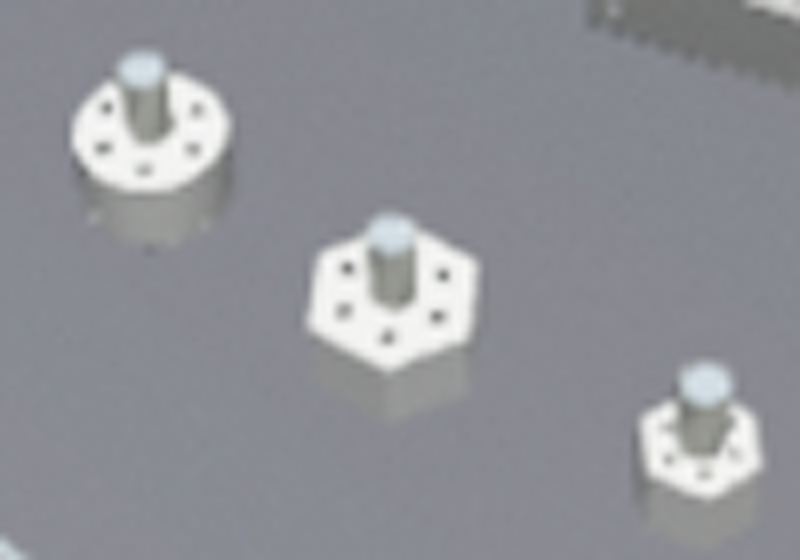

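The crop shows that the left block (scene 279,198) is round, the middle one (309,217) is the full-size hex, and the right one is the small hex. The bench target is therefore at about (0.548,-0.005). I'll move over the tray next to look from close up.

>>> step_arm:
  plan:
    - {"linear": [40,-28,0],"rot": [0,0,0],"claw": 100}
    - {"linear": [40,-28,0],"rot": [0,0,0],"claw": 100}
    - {"linear": [40,-28,0],"rot": [0,0,0],"claw": 100}
    - {"linear": [40,-28,0],"rot": [0,0,0],"claw": 100}
    - {"linear": [40,-28,0],"rot": [0,0,0],"claw": 60}

```text
clock: 0.65
ee_pos: [0.3489, -0.451, 0.2051]
tool_rot: [0.989, 0.148, -0.0, -0.0]
contact_force: [0.7, -0.9, 0.5]
finger_gap: 0.856
gripper_force: 0.0
```

>>> step_arm:
  plan:
    - {"linear": [40,-28,0],"rot": [0,0,0],"claw": 60}
    - {"linear": [40,-28,0],"rot": [0,0,0],"claw": 50}
    - {"linear": [40,-28,0],"rot": [0,0,0],"claw": 50}
    - {"linear": [40,-28,0],"rot": [0,0,0],"claw": 50}
    - {"linear": [30,-20,0],"rot": [0,0,0],"claw": 50}

```text
clock: 1.15
ee_pos: [0.4922, -0.2684, 0.2053]
tool_rot: [0.989, 0.149, 0.0, -0.0]
contact_force: [-0.8, -0.8, -0.1]
finger_gap: 0.5
gripper_force: 0.0
```

```bash
python3 - <<'E'
from h import *
from rig import state,capture
s=state();print(s["clock"],s["ee_pos"],s["tool_rot"],s["finger_gap"])
c=capture("wrist");pickle.dump(c,open("w1.pkl","wb"));cv2.imwrite("pics/w1.png",c["img"])
Rm,t=cam(c);C=-Rm.T@t;T=R.from_quat(s["tool_rot"])
print("cam",C,"in tool",T.inv().apply(C-s["ee_pos"]),"axis in tool",T.inv().apply(Rm[2]))
E
```

```text
1.15 [ 0.49224169 -0.26840784  0.20528788] [ 9.88854427e-01  1.48885518e-01  1.16340561e-04 -1.02856425e-04] 0.5002571591424329
cam [ 0.57164916 -0.2446064   0.37499604] in tool [ 0.08293966  0.00060683 -0.16968664] axis in tool [-0.31787529  0.00112862  0.94813186]
```

View pics/w1.png

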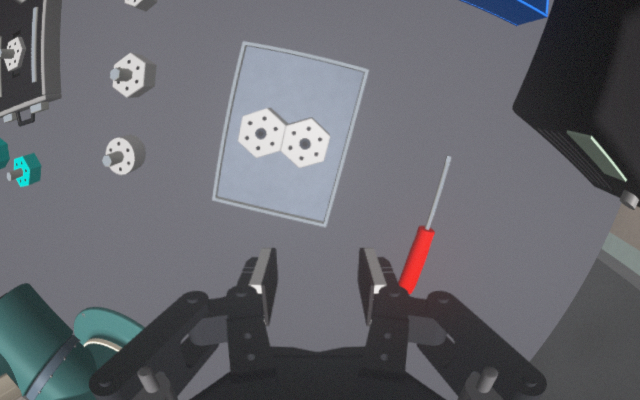

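The wrist view shows the tray, with its corners at (245,42), (368,70), (327,225) and (213,200). The bolted pair is centred at (261,133) and (305,144), the hex bench block is at (130,75), and the round block is at (122,157). I'll fit the outlines.

```bash
cat >> h.py <<'E'
from scipy.optimize import least_squares
def hexsd(p,c,a,af=.05): # signed distance to hexagon (max of face dists); faces at a+k60
    th=a+np.arange(6)*np.pi/3
    return ((p-c)@np.array([np.cos(th),np.sin(th)])).max(1)-af/2
def outline(c,u,v,rad,z,fish=True,thr=165):
    g=c["img"].min(2);m=(g>thr).astype(np.uint8)
    mm=np.zeros_like(m);cv2.circle(mm,(int(u),int(v)),rad,1,-1);m&=mm
    m=cv2.morphologyEx(m,cv2.MORPH_CLOSE,np.ones((3,3)))
    n,l,st,_=cv2.connectedComponentsWithStats(m);k=1+st[1:,4].argmax()
    cs,_=cv2.findContours((l==k).astype(np.uint8),cv2.RETR_EXTERNAL,cv2.CHAIN_APPROX_NONE)
    ct=max(cs,key=len)[:,0]
    return np.array([at(c,x,y,z,fish)[:2] for x,y in ct])
def fit1(p,a0=0,af=.05):
    best=None
    for a in np.radians([0,15,30,45]):
        r=least_squares(lambda q:hexsd(p,q[:2],q[2],af+q[3])*1e3,[*p.mean(0),a,0],loss="soft_l1",f_scale=.5)
        if best is None or r.cost<best.cost:best=r
    q=best.x;return q[:2],np.degrees(q[2])%60,q[3],np.abs(best.fun).mean()
def fit2(p):
    best=None
    for a in np.radians([-20,-10,0,10,20]):
        def f(q):
            n=np.array([-np.sin(q[2]),np.cos(q[2])])*(.025+q[3]/2)
            return np.minimum(hexsd(p,q[:2]+n,q[2]+np.pi/6,.05+q[3]),hexsd(p,q[:2]-n,q[2]+np.pi/6,.05+q[3]))*1e3
        r=least_squares(f,[*p.mean(0),a,0],loss="soft_l1",f_scale=.5)
        if best is None or r.cost<best.cost:best=r
    q=best.x;return q[:2],np.degrees(q[2]),q[3],np.abs(best.fun).mean()
E
python3 - <<'E'
from h import *
c=pickle.load(open("w1.pkl","rb"))
for thr in(150,175):
    print("tray",fit2(outline(c,283,138,55,.035,thr=thr)))
    print("bench",fit1(outline(c,132,75,24,.03,thr=thr)))
print([at(c,u,v,.013,True)[:2].round(4) for u,v in[(245,42),(368,70),(327,225),(213,200)]])
E
```

```text
tray (array([ 0.51932648, -0.22006314]), np.float64(59.49487041552337), np.float64(0.022722560045152603), np.float64(12.014413275861171))
bench (array([ 0.54861711, -0.00632993]), np.float64(40.028677728907695), np.float64(-0.0007948091021309689), np.float64(0.6931846355368629))
tray (array([ 0.52073118, -0.22056361]), np.float64(2.999705087596973), np.float64(-0.0002996943241489204), np.float64(0.31195132917013124))
bench (array([ 0.54886373, -0.00681867]), np.float64(39.6895286611669), np.float64(-0.003289783109299006), np.float64(4.067863799368015))
[array([ 0.6158, -0.1435]), array([ 0.6239, -0.2898]), array([ 0.4277, -0.3022]), array([ 0.4167, -0.1529])]
```

>>> step_arm:
  plan:
    - {"linear": [26,-42,0],"rot": [0,0,0],"claw": 50}
    - {"linear": [26,-42,0],"rot": [0,0,0],"claw": 50}
    - {"linear": [26,-42,0],"rot": [0,0,0],"claw": 50}
    - {"linear": [26,-42,0],"rot": [0,0,0],"claw": 50}
    - {"linear": [26,-42,0],"rot": [0,0,0],"claw": 50}

```text
clock: 1.7
ee_pos: [0.5537, -0.03, 0.2053]
tool_rot: [0.989, 0.148, 0.0, 0.0]
contact_force: [1.0, 0.3, -0.1]
finger_gap: 0.497
gripper_force: 0.0
```

>>> step_arm:
  plan:
    - {"linear": [1,-24,0],"rot": [0,0,0],"claw": 50}
    - {"linear": [0,0,25],"rot": [0,0,7],"claw": 50}
    - {"linear": [0,0,25],"rot": [0,0,0],"claw": 50}
    - {"linear": [0,0,10],"rot": [0,0,0],"claw": 50}
    - {"linear": [0,0,0],"rot": [0,0,0],"claw": 50}

```text
clock: 2.2
ee_pos: [0.547, -0.0088, 0.144]
tool_rot: [0.996, 0.088, -0.001, -0.0]
contact_force: [0.1, 0.9, -0.0]
finger_gap: 0.498
gripper_force: 0.0
```

```bash
python3 - <<'E'
from h import *
from rig import state,capture
s=state();print(s["clock"],s["ee_pos"],s["tool_rot"],s["finger_gap"])
c=capture("wrist");pickle.dump(c,open("w2.pkl","wb"));cv2.imwrite("pics/w2.png",c["img"])
print(proj(c,[.5487,-.0065,.03],True))
for thr in(150,165,175):
    print("bench",fit1(outline(c,*proj(c,[.5487,-.0065,.03],True)[0],42,.03,thr=thr)))
E
```

```text
2.2 [ 0.54702351 -0.00881063  0.14404819] [ 9.96130963e-01  8.78733534e-02 -1.16050217e-03 -1.77923970e-04] 0.4980862488355374
[[314.49999185 185.82939622]]
bench (array([ 0.54871104, -0.00680874]), np.float64(40.44579332187067), np.float64(-0.0001647921898779856), np.float64(0.2231047692001894))
bench (array([ 0.54876144, -0.00668743]), np.float64(39.64667704727964), np.float64(-0.0007915987763158032), np.float64(0.2389545691387777))
bench (array([ 0.54873048, -0.00662601]), np.float64(40.37083689186259), np.float64(-0.0012430589797969836), np.float64(0.23298633329334237))
```

View pics/w2.png

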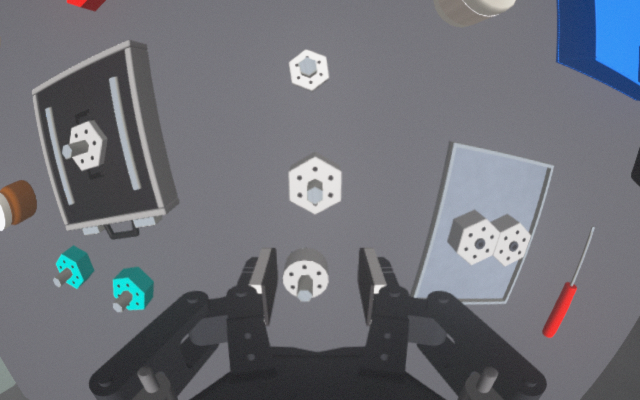

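The view is consistent with the fit: the bench block is at (315,185), the fingers straddle its line, and the round block at (305,275) is clear. Descending to the stem and gripping.

>>> step_arm:
  plan:
    - {"linear": [2,-1.8,25],"rot": [0,0,0],"claw": 50}
    - {"linear": [0,0,30],"rot": [0,0,0],"claw": 50}
    - {"linear": [0,0,30],"rot": [0,0,0],"claw": 50}
    - {"linear": [0,0,16],"rot": [0,0,0],"claw": 50}
    - {"linear": [0,0,0],"rot": [0,0,0],"claw": 50}

```text
clock: 2.75
ee_pos: [0.5488, -0.0067, 0.0433]
tool_rot: [0.996, 0.088, -0.001, -0.0]
contact_force: [1.4, 1.0, 0.3]
finger_gap: 0.501
gripper_force: 0.0
```

>>> step_arm:
  plan:
    - {"linear": [0,0,0],"rot": [0,0,0],"claw": 30}
    - {"linear": [0,0,0],"rot": [0,0,0],"claw": 20}
    - {"linear": [0,0,0],"rot": [0,0,0],"claw": 0}
    - {"linear": [0,0,0],"rot": [0,0,0],"claw": 0}
    - {"linear": [0,0,0],"rot": [0,0,0],"claw": 0}

```text
clock: 3.25
ee_pos: [0.5495, -0.0066, 0.0448]
tool_rot: [0.996, 0.088, 0.0, 0.0]
contact_force: [-0.8, 0.2, -0.1]
finger_gap: -0.001
gripper_force: 0.0
```

The fingers closed on nothing, so I'll look before doing anything else.

```bash
python3 - <<'E'
from h import *
from rig import state,capture
s=state();print(s["clock"],s["ee_pos"],s["finger_gap"],s["gripper_force"])
c=capture("wrist");pickle.dump(c,open("w3.pkl","wb"))
e=capture("side")
u=proj(e,[.5487,-.0067,.04])[0].astype(int)
a=e["img"][u[1]-50:u[1]+50,u[0]-60:u[0]+60]
b=c["img"][100:350,170:470]
cv2.imwrite("pics/w3.png",np.hstack([cv2.resize(b,(420,350)),cv2.resize(a,(380,350),interpolation=cv2.INTER_CUBIC)]))
E
```

```text
3.25 [ 0.5494733  -0.00656416  0.04475592] -0.001314193567562492 0.0
```

View pics/w3.png

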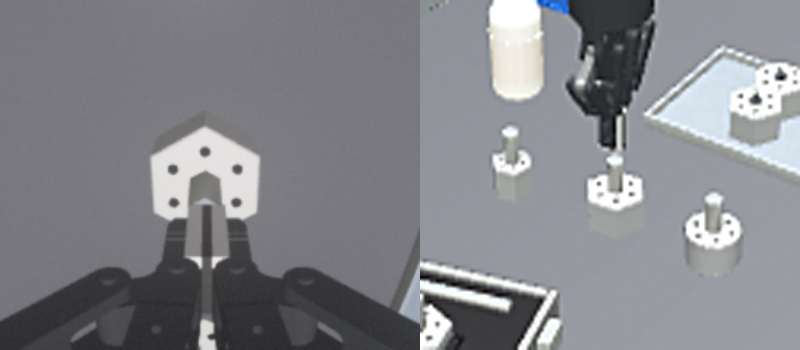

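```bash
python3 - <<'E'
from h import *
c=pickle.load(open("w3.pkl","rb"));d=c["depth"]
Rm,t=cam(c);print("cam",-Rm.T@t)
p=proj(c,[[.5495,-.0066,.0448],[.5495,-.0066,.037],[.5487,-.0067,.03],[.5487,-.0067,.06]],True);print(p.round(1))
for v in range(215,290,5):
    row=[]
    for u in(312,314,316,318,320):
        z=d[v,u];o,r=ray(c,u,v,True);rc=Rm@r
        row.append((o+r*z/rc[2]).round(3).tolist() if z>0 else None)
    print(v,row[0],row[2],row[4])
E
```

```text
cam [0.63117249 0.00750144 0.21448333]
[[316.3 240.9]
 [316.3 235.5]
 [316.2 232.1]
 [316.1 254. ]]
215 [0.561, -0.002, 0.032] [0.56, -0.004, 0.03] [0.561, -0.007, 0.03]
220 [0.557, -0.002, 0.031] [0.558, -0.005, 0.031] [0.558, -0.008, 0.031]
225 [0.555, -0.003, 0.033] [0.556, -0.005, 0.036] [0.556, -0.008, 0.034]
230 [0.555, -0.003, 0.043] [0.557, -0.005, 0.045] [0.556, -0.008, 0.042]
235 [0.555, -0.003, 0.049] [0.556, -0.005, 0.051] [0.556, -0.008, 0.049]
240 [0.555, -0.003, 0.056] [0.557, -0.005, 0.058] [0.555, -0.008, 0.055]
245 [0.555, -0.003, 0.061] [0.555, -0.005, 0.062] [0.555, -0.008, 0.061]
250 [0.562, -0.002, 0.081] [0.562, -0.004, 0.081] [0.563, -0.006, 0.081]
255 [0.561, -0.003, 0.084] [0.562, -0.004, 0.085] [0.562, -0.006, 0.086]
260 [0.561, -0.003, 0.09] [0.562, -0.004, 0.09] [0.562, -0.006, 0.09]
265 [0.562, -0.003, 0.095] [0.562, -0.004, 0.095] [0.562, -0.006, 0.095]
270 [0.562, -0.003, 0.099] [0.562, -0.004, 0.099] [0.562, -0.006, 0.1]
275 [0.561, -0.003, 0.103] [0.562, -0.004, 0.103] [0.562, -0.006, 0.104]
280 [0.562, -0.003, 0.108] [0.562, -0.004, 0.107] [0.561, -0.006, 0.106]
285 [0.56, -0.003, 0.109] [0.56, -0.005, 0.109] [0.561, -0.006, 0.109]
```

```bash
python3 - <<'E'
from h import *
from rig import capture
for n in("side","scene"):
    c=capture(n);d=c["depth"];Rm,t=cam(c);print(n,"cam",(-Rm.T@t).round(2))
    q=proj(c,[[.549,-.0066,z] for z in(.03,.06,.08,.1)]);print(q.round(1).tolist())
    u0=int(round(q[1,0]))
    for v in range(int(q[3,1])-4,int(q[0,1])+6,2):
        row=[]
        for u in(u0-2,u0,u0+2):
            o,r=ray(c,u,v);row.append((o+r*d[v,u]).round(3).tolist()) # r has cam z=1
        print(v,*row)
E
```

```text
side cam [-0.2   0.94  0.85]
[[325.8, 201.9], [325.7, 193.4], [325.6, 187.5], [325.5, 181.6]]
177 [0.549, -0.001, 0.118] [-0.204, 0.94, 0.846] [0.535, -0.001, 0.123]
179 [0.531, 0.022, 0.13] [0.537, 0.006, 0.119] [0.537, -0.004, 0.114]
181 [0.532, 0.021, 0.122] [0.536, 0.008, 0.114] [0.537, -0.003, 0.109]
183 [0.544, 0.007, 0.104] [0.543, -0.002, 0.1] [0.539, -0.006, 0.1]
185 [0.545, 0.006, 0.097] [0.54, 0.002, 0.096] [0.541, -0.008, 0.091]
187 [0.545, 0.006, 0.09] [0.54, 0.003, 0.09] [0.535, 0.0, 0.091]
189 [0.549, 0.001, 0.079] [0.54, 0.003, 0.083] [0.538, -0.005, 0.08]
191 [0.551, -0.002, 0.07] [0.538, 0.005, 0.078] [0.538, -0.004, 0.074]
193 [0.613, -0.079, -0.001] [0.549, -0.009, 0.06] [0.603, -0.086, -0.001]
195 [0.55, -0.0, 0.057] [0.544, -0.001, 0.059] [0.541, -0.007, 0.057]
197 [0.555, -0.006, 0.045] [0.543, -0.001, 0.053] [0.538, -0.004, 0.053]
199 [0.548, 0.003, 0.046] [0.542, 0.001, 0.047] [0.541, -0.007, 0.043]
201 [0.551, -0.001, 0.035] [0.54, 0.004, 0.043] [0.54, -0.006, 0.037]
203 [0.548, 0.003, 0.032] [0.544, -0.001, 0.031] [0.54, -0.006, 0.03]
205 [0.544, 0.008, 0.0
[... 453 characters left out ...]
.106] [0.558, -0.013, 0.099] [0.561, -0.011, 0.099]
204 [0.558, -0.02, 0.097] [0.557, -0.013, 0.09] [0.562, -0.011, 0.093]
206 [0.557, -0.02, 0.089] [0.557, -0.014, 0.084] [0.561, -0.011, 0.084]
208 [0.558, -0.021, 0.083] [0.557, -0.013, 0.076] [0.561, -0.011, 0.078]
210 [0.548, -0.012, 0.059] [0.552, -0.01, 0.061] [0.551, -0.002, 0.054]
212 [0.55, -0.015, 0.057] [0.553, -0.011, 0.055] [0.551, -0.002, 0.046]
214 [0.55, -0.015, 0.049] [0.554, -0.012, 0.049] [0.553, -0.004, 0.042]
216 [0.549, -0.014, 0.039] [0.554, -0.012, 0.042] [0.555, -0.006, 0.037]
218 [0.549, -0.014, 0.031] [0.553, -0.011, 0.032] [0.556, -0.008, 0.031]
220 [0.553, -0.018, 0.03] [0.557, -0.015, 0.031] [0.56, -0.012, 0.031]
```

All three cameras put the closed fingertips at z of about 0.073. That is roughly 36 mm above what the reported TCP implies, so the fingers closed above the stem. I'll open and descend by that offset, leaving a margin.

>>> step_arm:
  plan:
    - {"linear": [0,0,0],"rot": [0,0,0],"claw": 50}
    - {"linear": [0,0,0],"rot": [0,0,0],"claw": 50}
    - {"linear": [0,0,0],"rot": [0,0,0],"claw": 50}
    - {"linear": [0,0,0],"rot": [0,0,0],"claw": 50}
    - {"linear": [0,0,10],"rot": [0,0,0],"claw": 50}

```text
clock: 3.95
ee_pos: [0.5501, -0.0066, 0.0351]
tool_rot: [0.996, 0.088, 0.001, 0.0]
contact_force: [-0.1, 0.8, -0.1]
finger_gap: 0.502
gripper_force: 0.0
```

>>> step_arm:
  plan:
    - {"linear": [0,0,10],"rot": [0,0,0],"claw": 50}
    - {"linear": [0,0,8],"rot": [0,0,0],"claw": 50}
    - {"linear": [0,0,6],"rot": [0,0,0],"claw": 50}
    - {"linear": [0,0,0],"rot": [0,0,0],"claw": 50}
    - {"linear": [0,0,0],"rot": [0,0,0],"claw": 50}

```text
clock: 4.45
ee_pos: [0.5493, -0.0066, 0.0103]
tool_rot: [0.996, 0.088, -0.0, -0.0]
contact_force: [0.1, -0.2, -0.2]
finger_gap: 0.501
gripper_force: 0.0
```

>>> step_arm:
  plan:
    - {"linear": [0,0,0],"rot": [0,0,0],"claw": 25}
    - {"linear": [0,0,0],"rot": [0,0,0],"claw": 10}
    - {"linear": [0,0,0],"rot": [0,0,0],"claw": 0}
    - {"linear": [0,0,0],"rot": [0,0,0],"claw": 0}
    - {"linear": [0,0,0],"rot": [0,0,0],"claw": 0}

```text
clock: 4.95
ee_pos: [0.5495, -0.0066, 0.0107]
tool_rot: [0.996, 0.088, 0.0, 0.0]
contact_force: [0.8, 0.3, 4.6]
finger_gap: 0.149
gripper_force: 59.0
```

Gripped at an opening of 0.149, which matches the 14 mm stem. Lifting and carrying it to just outside the −x notch.

>>> step_arm:
  plan:
    - {"linear": [0,0,-5],"rot": [0,0,0],"claw": 0}
    - {"linear": [0,0,-15],"rot": [0,0,0],"claw": 0}
    - {"linear": [0,0,-20],"rot": [0,0,0],"claw": 0}
    - {"linear": [0,0,-20],"rot": [0,0,0],"claw": 0}
    - {"linear": [0,0,0],"rot": [0,0,0],"claw": 0}

```text
clock: 5.45
ee_pos: [0.5507, -0.0067, 0.074]
tool_rot: [0.996, 0.088, 0.002, 0.0]
contact_force: [0.1, 0.7, -1.9]
finger_gap: 0.145
gripper_force: 58.6
```

>>> step_arm:
  plan:
    - {"linear": [-10,18,0],"rot": [0,0,0],"claw": 0}
    - {"linear": [-20,35,0],"rot": [0,0,0],"claw": 0}
    - {"linear": [-20,35,0],"rot": [0,0,0],"claw": 0}
    - {"linear": [-20,35,0],"rot": [0,0,0],"claw": 0}
    - {"linear": [-20,35,0],"rot": [0,0,0],"claw": 0}

```text
clock: 5.95
ee_pos: [0.4873, -0.1791, 0.07]
tool_rot: [0.996, 0.088, -0.0, -0.0]
contact_force: [1.2, 0.0, -2.0]
finger_gap: 0.148
gripper_force: 58.7
```

>>> step_arm:
  plan:
    - {"linear": [-14,25,0],"rot": [0,0,0],"claw": 0}
    - {"linear": [-9.7,16.7,0],"rot": [0,0,0],"claw": 0}
    - {"linear": [0,0,0],"rot": [0,0,3.5],"claw": 0}
    - {"linear": [0,0,0],"rot": [0,0,3.6],"claw": 0}
    - {"linear": [0,0,0],"rot": [0,0,0],"claw": 0}

```text
clock: 6.45
ee_pos: [0.4719, -0.2232, 0.0699]
tool_rot: [1.0, 0.025, -0.0, -0.0]
contact_force: [-0.1, -0.3, -1.5]
finger_gap: 0.147
gripper_force: 58.8
```

```bash
python3 - <<'E'
from h import *
from rig import state,capture
s=state();print(s["clock"],s["ee_pos"],s["tool_rot"],s["contact_force"],s["finger_gap"])
c=capture("wrist");pickle.dump(c,open("w4.pkl","wb"));cv2.imwrite("pics/w4.png",cv2.resize(c["img"][20:320,120:520],(800,600)))
E
```

```text
6.45 [ 0.47188979 -0.22315275  0.06985276] [ 9.99686299e-01  2.50436832e-02 -2.93913315e-04 -1.75406950e-04] [-0.06471356 -0.28891904 -1.47605613] 0.1473233641422087
```

View pics/w4.png

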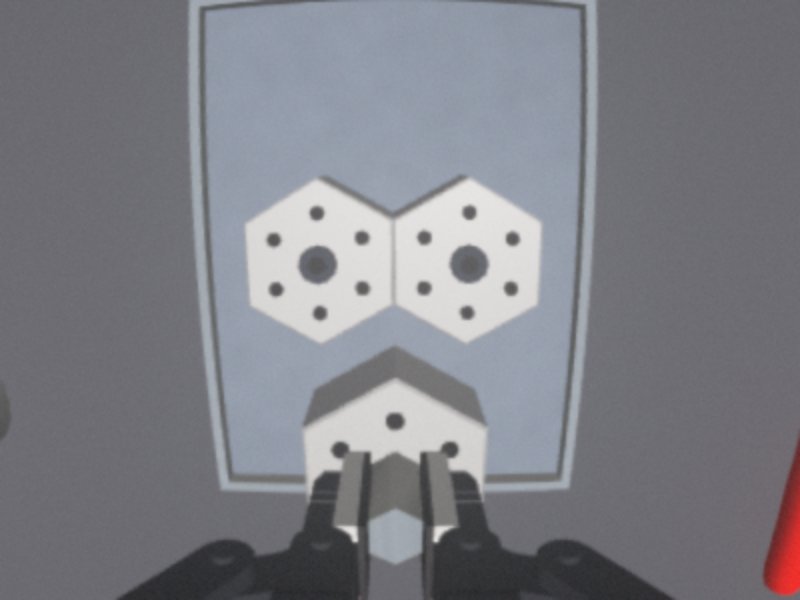

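The held hex is aligned behind the −x notch. In the crop its apex is at (395,378), and the notch vertex is at (394,303). I'll measure both.

```bash
python3 - <<'E'
from h import *
c=pickle.load(open("w4.pkl","rb"))
for thr in(160,175):print("tray",fit2(outline(c,317,151,78,.035,thr=thr)))
q=[at(c,120+u/2,20+v/2,.0892,True)[:2] for u,v in[(395,378),(304,428),(486,426)]];print(np.round(q,4))
# hex apex at 28.87 along tool x; sides
ctr,a,_,_=fit2(outline(c,317,151,78,.035,thr=175));a=np.radians(a)
X=np.array([np.cos(a),np.sin(a)]);Y=np.array([-X[1],X[0]])
for p in q:print("in tray",((p-ctr)@X*1e3).round(1),((p-ctr)@Y*1e3).round(1))
tc=np.array([.47189,-.22315]);print("tcp",(tc-ctr)@X*1e3,(tc-ctr)@Y*1e3)
E
```

```text
tray (array([ 0.52097581, -0.22059006]), np.float64(3.1477751396943745), np.float64(-2.100731918608043e-05), np.float64(0.21953310527633635))
tray (array([ 0.52105266, -0.22053014]), np.float64(3.1901204464955426), np.float64(-0.0006345816194751354), np.float64(0.2912334765010465))
[[ 0.4998 -0.2223]
 [ 0.4842 -0.1986]
 [ 0.4873 -0.2474]]
in tray -21.3 -0.6
in tray -35.6 23.9
in tray -35.2 -25.0
tcp -49.232271300622116 0.12006847151694104
```

>>> step_arm:
  plan:
    - {"linear": [0,-0.5,15],"rot": [0,0,0],"claw": 0}
    - {"linear": [0,0,20],"rot": [0,0,0],"claw": 0}
    - {"linear": [0,0,12],"rot": [0,0,0],"claw": 0}
    - {"linear": [0,0,4],"rot": [0,0,0],"claw": 0}
    - {"linear": [0,0,0],"rot": [0,0,0],"claw": 0}

```text
clock: 7.0
ee_pos: [0.4719, -0.2223, 0.0186]
tool_rot: [1.0, 0.026, -0.001, -0.0]
contact_force: [0.9, -0.1, -2.1]
finger_gap: 0.147
gripper_force: 58.8
```

>>> step_arm:
  plan:
    - {"linear": [0,0,1],"rot": [0,0,0],"claw": 0}
    - {"linear": [0,0,1],"rot": [0,0,0],"claw": 0}
    - {"linear": [0,0,0],"rot": [0,0,0],"claw": 0}
    - {"linear": [0,0,0],"rot": [0,0,0],"claw": 0}
    - {"linear": [0,0,0],"rot": [0,0,0],"claw": 0}

```text
clock: 7.5
ee_pos: [0.4723, -0.2226, 0.0175]
tool_rot: [1.0, 0.026, 0.0, 0.0]
contact_force: [-0.3, -0.8, -1.1]
finger_gap: 0.147
gripper_force: 58.8
```

>>> step_arm:
  plan:
    - {"linear": [0,0,0.8],"rot": [0,0,0],"claw": 0}
    - {"linear": [2,0,0],"rot": [0,0,0],"claw": 0}
    - {"linear": [2,0,0],"rot": [0,0,0],"claw": 0}
    - {"linear": [1,0,0],"rot": [0,0,0],"claw": 0}
    - {"linear": [0,0,0],"rot": [0,0,0],"claw": 0}

```text
clock: 8.0
ee_pos: [0.4774, -0.2223, 0.0165]
tool_rot: [1.0, 0.026, -0.0, -0.0]
contact_force: [1.1, -1.2, -1.2]
finger_gap: 0.145
gripper_force: 58.8
```

>>> step_arm:
  plan:
    - {"linear": [0,0,0.5],"rot": [0,0,0],"claw": 0}
    - {"linear": [0,0,0],"rot": [0,0,0],"claw": 0}
    - {"linear": [1,0,0],"rot": [0,0,0],"claw": 0}
    - {"linear": [0,0,0],"rot": [0,0,0],"claw": 0}
    - {"linear": [0,0,0],"rot": [0,0,0],"claw": 0}

```text
clock: 8.5
ee_pos: [0.4782, -0.2223, 0.016]
tool_rot: [1.0, 0.026, -0.0, -0.0]
contact_force: [0.5, -0.5, -1.6]
finger_gap: 0.147
gripper_force: 58.8
```

>>> step_arm:
  plan:
    - {"linear": [0.5,0,0.3],"rot": [0,0,0],"claw": 0}
    - {"linear": [0.3,0,0],"rot": [0,0,0],"claw": 0}
    - {"linear": [0,0,0],"rot": [0,0,0],"claw": 0}
    - {"linear": [0,0,0],"rot": [0,0,0],"claw": 0}
    - {"linear": [0,0,0],"rot": [0,0,0],"claw": 0}

```text
clock: 9.0
ee_pos: [0.4785, -0.2224, 0.0158]
tool_rot: [1.0, 0.026, -0.001, 0.0]
contact_force: [-7.6, -0.6, 2.0]
finger_gap: 0.145
gripper_force: 59.4
```

>>> step_arm:
  plan:
    - {"linear": [0,0,0.4],"rot": [0,0,0],"claw": 0}
    - {"linear": [0.4,0,0],"rot": [0,0,0],"claw": 0}
    - {"linear": [0,0,0],"rot": [0,0,0],"claw": 0}
    - {"linear": [0,0,0],"rot": [0,0,0],"claw": 0}
    - {"linear": [0,0,0],"rot": [0,0,0],"claw": 0}

```text
clock: 9.5
ee_pos: [0.4785, -0.2224, 0.0157]
tool_rot: [1.0, 0.026, -0.001, 0.0]
contact_force: [-13.6, 1.0, 10.5]
finger_gap: 0.145
gripper_force: 60.3
```

Contact shows in x (-13.6 N) and z (+10.5 N): the block is on the floor and in the notch. Releasing it.

>>> step_arm:
  plan:
    - {"linear": [0,0,-0.4],"rot": [0,0,0],"claw": 0}
    - {"linear": [-0.2,0,0],"rot": [0,0,0],"claw": 18}
    - {"linear": [0,0,0],"rot": [0,0,0],"claw": 24}
    - {"linear": [0,0,0],"rot": [0,0,0],"claw": 40}
    - {"linear": [0,0,0],"rot": [0,0,0],"claw": 50}

```text
clock: 10.0
ee_pos: [0.4794, -0.2222, 0.0158]
tool_rot: [1.0, 0.026, 0.0, 0.0]
contact_force: [-1.0, 0.4, -0.5]
finger_gap: 0.501
gripper_force: 0.0
```

>>> step_arm:
  plan:
    - {"linear": [0,0,0],"rot": [0,0,0],"claw": 50}
    - {"linear": [0,0,-15],"rot": [0,0,0],"claw": 50}
    - {"linear": [0,0,-25],"rot": [0,0,0],"claw": 50}
    - {"linear": [0,0,-40],"rot": [0,0,0],"claw": 50}
    - {"linear": [0,0,-45],"rot": [0,0,0],"claw": 50}

```text
clock: 10.5
ee_pos: [0.4786, -0.2219, 0.1425]
tool_rot: [1.0, 0.026, -0.0, -0.0]
contact_force: [1.3, -0.4, -0.7]
finger_gap: 0.497
gripper_force: 0.0
```

```bash
python3 - <<'E'
from h import *
from rig import state,capture
s=state();print(s["clock"],s["ee_pos"],s["tool_rot"],s["contact_force"],s["finger_gap"])
c=capture("wrist");pickle.dump(c,open("w5.pkl","wb"))
p=proj(c,[.52,-.2206,.035],True)[0].astype(int);print(p)
a=c["img"][p[1]-75:p[1]+105,p[0]-120:p[0]+120];cv2.imwrite("pics/w5.png",cv2.resize(a,(800,600),interpolation=cv2.INTER_CUBIC))
E
```

```text
10.5 [ 0.47864365 -0.22191481  0.14248957] [ 9.99666090e-01  2.58350372e-02 -4.41255181e-04 -2.55197018e-04] [ 1.27827501 -0.36388311 -0.7395229 ] 0.4971250903191276
[317 146]
```

View pics/w5.png

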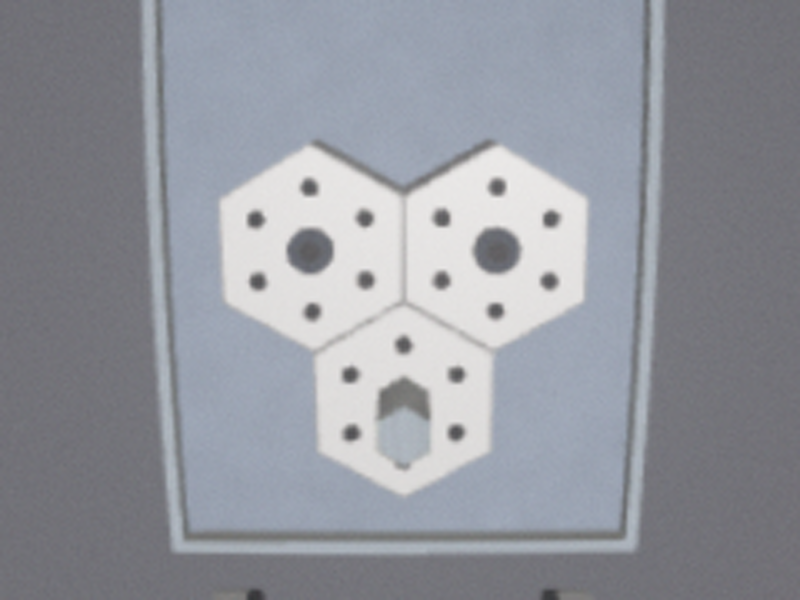

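The first block is close-packed: in the crop its two faces meet the bolted pair along (315,350)–(405,302)–(492,350). Moving on to the case.

>>> step_arm:
  plan:
    - {"linear": [10,-46.7,0],"rot": [0,0,0],"claw": 50}
    - {"linear": [10,-46.7,0],"rot": [0,0,0],"claw": 50}
    - {"linear": [10,-46.7,0],"rot": [0,0,0],"claw": 50}
    - {"linear": [10,-46.7,0],"rot": [0,0,0],"claw": 50}
    - {"linear": [10,-46.7,0],"rot": [0,0,0],"claw": 50}

```text
clock: 11.05
ee_pos: [0.5171, 0.0155, 0.142]
tool_rot: [1.0, 0.026, 0.001, 0.0]
contact_force: [0.9, -1.1, -0.6]
finger_gap: 0.502
gripper_force: 0.0
```

>>> step_arm:
  plan:
    - {"linear": [10,-46.7,0],"rot": [0,0,0],"claw": 50}
    - {"linear": [10,-46.7,0],"rot": [0,0,0],"claw": 50}
    - {"linear": [10,-46.7,0],"rot": [0,0,0],"claw": 50}
    - {"linear": [10,-46.7,0],"rot": [0,0,0],"claw": 50}
    - {"linear": [10,-46.7,0],"rot": [0,0,0],"claw": 50}

```text
clock: 11.55
ee_pos: [0.555, 0.2515, 0.1419]
tool_rot: [1.0, 0.026, 0.001, -0.0]
contact_force: [1.0, 0.5, 0.8]
finger_gap: 0.504
gripper_force: 0.0
```

>>> step_arm:
  plan:
    - {"linear": [0,0,0],"rot": [0,0,0],"claw": 50}
    - {"linear": [0,0,0],"rot": [0,0,0],"claw": 50}
    - {"linear": [0,0,0],"rot": [0,0,0],"claw": 50}
    - {"linear": [0,0,0],"rot": [0,0,0],"claw": 50}
    - {"linear": [0,0,0],"rot": [0,0,0],"claw": 50}

```text
clock: 12.05
ee_pos: [0.5551, 0.2484, 0.1411]
tool_rot: [1.0, 0.025, 0.0, -0.0]
contact_force: [-0.9, 0.7, -0.4]
finger_gap: 0.497
gripper_force: 0.0
```

```bash
python3 - <<'E'
from h import *
from rig import state,capture
s=state();print(s["clock"],s["ee_pos"],s["tool_rot"],s["contact_force"],s["finger_gap"])
c=capture("wrist");pickle.dump(c,open("w6.pkl","wb"))
p=proj(c,[.554,.25,.042],True)[0];print(p)
for thr in(150,165):print(fit1(outline(c,*p,45,.042,thr=thr)))
cv2.imwrite("pics/w6.png",c["img"])
E
```

```text
12.05 [0.55505434 0.24840065 0.14111618] [ 9.99681372e-01  2.52406656e-02  2.42246574e-04 -6.78275209e-05] [-0.92056519  0.74690083 -0.37000952] 0.49671718960729844
[314.84435935 193.9632505 ]
(array([0.55603858, 0.24921789]), np.float64(18.886403732951663), np.float64(-0.00024714376007253005), np.float64(0.2447774455623598))
(array([0.55591087, 0.24928524]), np.float64(18.649196243289897), np.float64(-0.0006612067381027509), np.float64(0.23605894246824635))
```

View pics/w6.png

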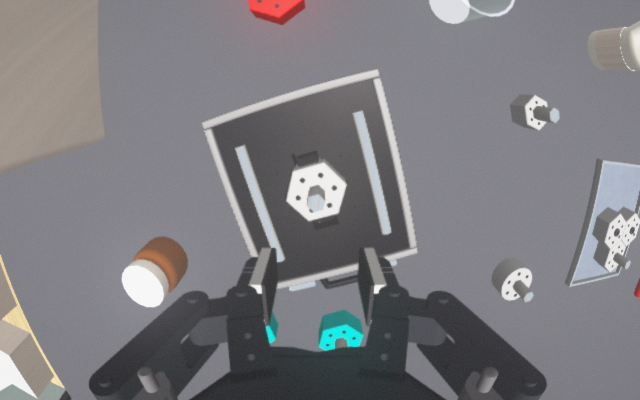

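The cased block is at pixel (316,190), which fits to (0.556,0.249) with yaw 18.8°. Turning 14° to line up with its stem flats, then descending.

>>> step_arm:
  plan:
    - {"linear": [1.3,-0.7,0],"rot": [0,0,7],"claw": 50}
    - {"linear": [0,0,20],"rot": [0,0,7.1],"claw": 50}
    - {"linear": [0,0,30],"rot": [0,0,0],"claw": 50}
    - {"linear": [0,0,20],"rot": [0,0,0],"claw": 50}
    - {"linear": [0,0,0],"rot": [0,0,0],"claw": 50}

```text
clock: 12.6
ee_pos: [0.5549, 0.2491, 0.0679]
tool_rot: [0.995, -0.097, -0.002, 0.001]
contact_force: [-0.2, 0.2, 0.4]
finger_gap: 0.5
gripper_force: 0.0
```

```bash
python3 - <<'E'
from h import *
from rig import state,capture
s=state();print(s["clock"],s["ee_pos"],s["tool_rot"],s["finger_gap"])
c=capture("wrist")
p=proj(c,[.556,.2492,.042],True)[0];print(p)
for thr in(150,165):print(fit1(outline(c,*p,50,.042,thr=thr)))
E
```

```text
12.6 [0.5548857  0.24911486 0.06786274] [ 9.95249106e-01 -9.73373832e-02 -1.92109898e-03  9.79861076e-04] 0.5004107937919705
[316.52765358 222.99223669]
(array([0.55607801, 0.2492897 ]), np.float64(18.97626715174133), np.float64(3.8921511642858644e-05), np.float64(0.23663318743939485))
(array([0.55598881, 0.24934434]), np.float64(18.865340445327192), np.float64(-0.00032189204896753185), np.float64(0.21474893129058306))
```

>>> step_arm:
  plan:
    - {"linear": [1,0,20],"rot": [0,0,0],"claw": 50}
    - {"linear": [0,0,15],"rot": [0,0,0],"claw": 50}
    - {"linear": [0,0,9],"rot": [0,0,0],"claw": 50}
    - {"linear": [0,0,0],"rot": [0,0,0],"claw": 50}
    - {"linear": [0,0,0],"rot": [0,0,0],"claw": 50}

```text
clock: 13.15
ee_pos: [0.5574, 0.25, 0.0273]
tool_rot: [0.995, -0.097, 0.0, -0.0]
contact_force: [0.2, 0.4, 0.7]
finger_gap: 0.5
gripper_force: 0.0
```

>>> step_arm:
  plan:
    - {"linear": [0,0,0],"rot": [0,0,0],"claw": 25}
    - {"linear": [0,0,0],"rot": [0,0,0],"claw": 10}
    - {"linear": [0,0,0],"rot": [0,0,0],"claw": 0}
    - {"linear": [0,0,0],"rot": [0,0,0],"claw": 0}
    - {"linear": [0,0,0],"rot": [0,0,0],"claw": 0}

```text
clock: 13.65
ee_pos: [0.5576, 0.2498, 0.0276]
tool_rot: [0.995, -0.097, 0.001, -0.0]
contact_force: [-1.4, -2.8, 5.8]
finger_gap: 0.141
gripper_force: 59.0
```

>>> step_arm:
  plan:
    - {"linear": [0,0,-1],"rot": [0,0,0],"claw": 0}
    - {"linear": [0,0,-1],"rot": [0,0,0],"claw": 0}
    - {"linear": [0,0,-2],"rot": [0,0,0],"claw": 0}
    - {"linear": [0,0,-2],"rot": [0,0,0],"claw": 0}
    - {"linear": [0,0,-2],"rot": [0,0,0],"claw": 0}

```text
clock: 14.15
ee_pos: [0.5569, 0.2499, 0.0345]
tool_rot: [0.995, -0.097, -0.0, 0.0]
contact_force: [1.2, -0.1, -10.5]
finger_gap: 0.148
gripper_force: 58.5
```

>>> step_arm:
  plan:
    - {"linear": [0,0,-3],"rot": [0,0,0],"claw": 0}
    - {"linear": [0,0,-3],"rot": [0,0,0],"claw": 0}
    - {"linear": [0,0,-3],"rot": [0,0,0],"claw": 0}
    - {"linear": [0,0,-3],"rot": [0,0,0],"claw": 0}
    - {"linear": [0,0,-3],"rot": [0,0,0],"claw": 0}

```text
clock: 14.65
ee_pos: [0.5575, 0.25, 0.0506]
tool_rot: [0.995, -0.097, 0.0, -0.0]
contact_force: [-0.3, 0.6, -1.5]
finger_gap: 0.146
gripper_force: 59.5
```

>>> step_arm:
  plan:
    - {"linear": [0,0,-4],"rot": [0,0,0],"claw": 0}
    - {"linear": [0,0,-10],"rot": [0,0,0],"claw": 0}
    - {"linear": [0,0,-15],"rot": [0,0,0],"claw": 0}
    - {"linear": [0,0,-15],"rot": [0,0,0],"claw": 0}
    - {"linear": [0,0,0],"rot": [0,0,0],"claw": 0}

```text
clock: 15.15
ee_pos: [0.5584, 0.2504, 0.0972]
tool_rot: [0.995, -0.097, 0.002, -0.001]
contact_force: [-0.4, -0.6, -1.2]
finger_gap: 0.144
gripper_force: 59.5
```

```bash
python3 - <<'E'
from h import *
s=pickle.load(open("d0.pkl","rb"))["scene"]
print("bottle",at(s,344,314,0).round(3),"beaker",at(s,407,243,0).round(3))
y=2*np.arctan2(-.0973,.9953);X=np.array([np.cos(y),np.sin(y)]);Y=np.array([X[1],-X[0]])
d=np.array([.5722,-.2174])-[.5577,.2500];print(np.degrees(y),d@X*1e3,d@Y*1e3)
E
```

```text
bottle [ 0.773 -0.125  0.   ] beaker [0.761 0.118 0.   ]
-11.166926444677097 104.74592902086418 455.742581238089
```

>>> step_arm:
  plan:
    - {"linear": [9,40,0],"rot": [0,0,0],"claw": 0}
    - {"linear": [9,40,0],"rot": [0,0,0],"claw": 0}
    - {"linear": [9,40,0],"rot": [0,0,0],"claw": 0}
    - {"linear": [9,40,0],"rot": [0,0,0],"claw": 0}
    - {"linear": [9,40,0],"rot": [0,0,0],"claw": 0}

```text
clock: 15.65
ee_pos: [0.5625, 0.0434, 0.0938]
tool_rot: [0.995, -0.097, 0.0, -0.0]
contact_force: [0.1, 0.5, -2.8]
finger_gap: 0.143
gripper_force: 59.6
```

>>> step_arm:
  plan:
    - {"linear": [9,40,0],"rot": [0,0,0],"claw": 0}
    - {"linear": [9,40,0],"rot": [0,0,0],"claw": 0}
    - {"linear": [9,40,0],"rot": [0,0,0],"claw": 0}
    - {"linear": [9,40,0],"rot": [0,0,0],"claw": 0}
    - {"linear": [9,40,0],"rot": [0,0,0],"claw": 0}

```text
clock: 16.15
ee_pos: [0.568, -0.1617, 0.0938]
tool_rot: [0.995, -0.097, 0.0, 0.0]
contact_force: [0.3, -0.5, -1.6]
finger_gap: 0.149
gripper_force: 59.6
```

>>> step_arm:
  plan:
    - {"linear": [9,38,0],"rot": [0,0,0],"claw": 0}
    - {"linear": [5.7,17.7,0],"rot": [0,0,0],"claw": 0}
    - {"linear": [0,0,0],"rot": [0,0,-7.1],"claw": 0}
    - {"linear": [0,0,0],"rot": [0,0,-7.1],"claw": 0}
    - {"linear": [0,0,0],"rot": [0,0,0],"claw": 0}

```text
clock: 16.65
ee_pos: [0.5719, -0.2173, 0.0935]
tool_rot: [1.0, 0.028, -0.0, -0.0]
contact_force: [0.8, -0.1, -2.4]
finger_gap: 0.146
gripper_force: 59.6
```

```bash
python3 - <<'E'
from h import *
from rig import state,capture
s=state();print(s["clock"],s["ee_pos"],s["tool_rot"],s["contact_force"],s["finger_gap"])
c=capture("wrist");pickle.dump(c,open("w7.pkl","wb"));cv2.imwrite("pics/w7.png",cv2.resize(c["img"][100:400,120:520],(800,600)))
E
```

```text
16.65 [ 0.57189777 -0.2172994   0.09352563] [ 9.99614646e-01  2.77583459e-02 -1.14109268e-04 -1.41695217e-04] [ 0.75020875 -0.08689135 -2.37681504] 0.14604808422297622
```

View pics/w7.png

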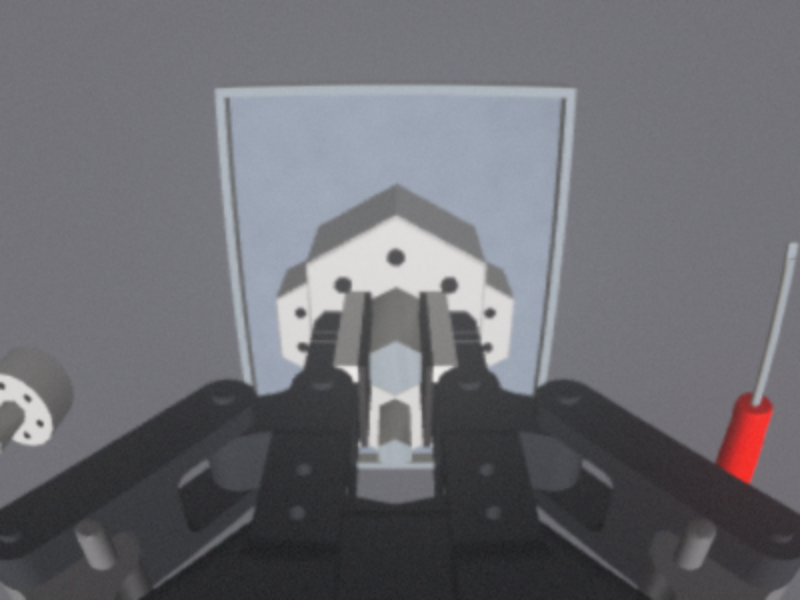

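In the crop the held block has its top apex at (396,215) and corners at (307,264) and (486,263), centred over the tray and square to it. Converting those to the tray frame.

```bash
python3 - <<'E'
from h import *
c=pickle.load(open("w7.pkl","rb"))
ctr=np.array([.5210,-.2206]);a=np.radians(3.15)
X=np.array([np.cos(a),np.sin(a)]);Y=np.array([-X[1],X[0]])
for (u,v),o in zip([(396,215),(307,264),(486,263)],[(28.87,0),(14.43,25),(14.43,-25)]):
    p=at(c,120+u/2,100+v/2,.1079,True)[:2];q=np.array([(p-ctr)@X,(p-ctr)@Y])*1e3;print(q.round(1),"centre",(q-o).round(1))
tc=np.array([.5719,-.2173])-ctr;print("tcp",tc@X*1e3,tc@Y*1e3)
E
```

```text
[77.9 -0.3] centre [49.  -0.3]
[63.4 24.3] centre [49.  -0.7]
[ 63.8 -25.3] centre [49.3 -0.3]
tcp 51.004430653943395 0.4980498640432871
```

>>> step_arm:
  plan:
    - {"linear": [0,-0.4,15],"rot": [0,0,0],"claw": 0}
    - {"linear": [0,0,25],"rot": [0,0,0],"claw": 0}
    - {"linear": [0,0,20],"rot": [0,0,0],"claw": 0}
    - {"linear": [0,0,8],"rot": [0,0,0],"claw": 0}
    - {"linear": [0,0,0],"rot": [0,0,0],"claw": 0}

```text
clock: 17.2
ee_pos: [0.5712, -0.2165, 0.024]
tool_rot: [1.0, 0.026, -0.001, -0.001]
contact_force: [-0.1, 1.0, -1.9]
finger_gap: 0.145
gripper_force: 59.6
```

>>> step_arm:
  plan:
    - {"linear": [0,0,1],"rot": [0,0,0],"claw": 0}
    - {"linear": [0,0,1],"rot": [0,0,0],"claw": 0}
    - {"linear": [0,0,0],"rot": [0,0,0],"claw": 0}
    - {"linear": [0,0,0],"rot": [0,0,0],"claw": 0}
    - {"linear": [0,0,0],"rot": [0,0,0],"claw": 0}

```text
clock: 17.7
ee_pos: [0.572, -0.2171, 0.024]
tool_rot: [1.0, 0.027, 0.0, 0.0]
contact_force: [0.1, 0.2, -2.1]
finger_gap: 0.143
gripper_force: 59.6
```

>>> step_arm:
  plan:
    - {"linear": [0,0,1.5],"rot": [0,0,0],"claw": 0}
    - {"linear": [-2,0,1],"rot": [0,0,0],"claw": 0}
    - {"linear": [-2,0,0],"rot": [0,0,0],"claw": 0}
    - {"linear": [-0.5,0,0],"rot": [0,0,0],"claw": 0}
    - {"linear": [0,0,0],"rot": [0,0,0],"claw": 0}

```text
clock: 18.2
ee_pos: [0.5673, -0.2173, 0.0213]
tool_rot: [1.0, 0.027, 0.0, 0.0]
contact_force: [0.3, -0.5, -2.4]
finger_gap: 0.139
gripper_force: 59.6
```

>>> step_arm:
  plan:
    - {"linear": [-0.7,0,0.4],"rot": [0,0,0],"claw": 0}
    - {"linear": [-0.3,0,0],"rot": [0,0,0],"claw": 0}
    - {"linear": [0,0,0],"rot": [0,0,0],"claw": 0}
    - {"linear": [0,0,0],"rot": [0,0,0],"claw": 0}
    - {"linear": [0,0,0],"rot": [0,0,0],"claw": 0}

```text
clock: 18.7
ee_pos: [0.5664, -0.2174, 0.0208]
tool_rot: [1.0, 0.027, 0.0, 0.0]
contact_force: [1.3, 0.5, -2.3]
finger_gap: 0.143
gripper_force: 59.6
```

>>> step_arm:
  plan:
    - {"linear": [-0.4,0,0.3],"rot": [0,0,0],"claw": 0}
    - {"linear": [-0.3,0,0],"rot": [0,0,0],"claw": 0}
    - {"linear": [0,0,0],"rot": [0,0,0],"claw": 0}
    - {"linear": [0,0,0],"rot": [0,0,0],"claw": 0}
    - {"linear": [0,0,0],"rot": [0,0,0],"claw": 0}

```text
clock: 19.2
ee_pos: [0.5658, -0.2174, 0.0207]
tool_rot: [1.0, 0.027, 0.0, 0.0]
contact_force: [1.1, -0.1, -0.3]
finger_gap: 0.144
gripper_force: 59.8
```

>>> step_arm:
  plan:
    - {"linear": [-0.4,0,0.2],"rot": [0,0,0],"claw": 0}
    - {"linear": [0,0,0],"rot": [0,0,0],"claw": 0}
    - {"linear": [0,0,0],"rot": [0,0,0],"claw": 0}
    - {"linear": [0,0,0],"rot": [0,0,0],"claw": 0}
    - {"linear": [0,0,0],"rot": [0,0,0],"claw": 0}

```text
clock: 19.7
ee_pos: [0.5657, -0.2174, 0.0207]
tool_rot: [1.0, 0.027, 0.001, 0.0]
contact_force: [5.5, 1.1, 1.3]
finger_gap: 0.141
gripper_force: 60.0
```

>>> step_arm:
  plan:
    - {"linear": [-0.4,0,0.4],"rot": [0,0,0],"claw": 0}
    - {"linear": [0,0,0],"rot": [0,0,0],"claw": 0}
    - {"linear": [0,0,0],"rot": [0,0,0],"claw": 0}
    - {"linear": [0,0,0],"rot": [0,0,0],"claw": 0}
    - {"linear": [0,0,0],"rot": [0,0,0],"claw": 0}

```text
clock: 20.2
ee_pos: [0.5658, -0.2174, 0.0207]
tool_rot: [1.0, 0.027, 0.001, 0.0]
contact_force: [6.5, 1.7, 3.0]
finger_gap: 0.138
gripper_force: 60.3
```

The block is seated against both faces and the floor, at the predicted height. Releasing and checking.

>>> step_arm:
  plan:
    - {"linear": [0,0,-0.2],"rot": [0,0,0],"claw": 0}
    - {"linear": [0,0,0],"rot": [0,0,0],"claw": 18}
    - {"linear": [0,0,0],"rot": [0,0,0],"claw": 24}
    - {"linear": [0,0,0],"rot": [0,0,0],"claw": 40}
    - {"linear": [0,0,0],"rot": [0,0,0],"claw": 50}

```text
clock: 20.7
ee_pos: [0.5646, -0.2174, 0.0199]
tool_rot: [1.0, 0.027, -0.0, -0.0]
contact_force: [0.9, -0.3, 0.1]
finger_gap: 0.498
gripper_force: 0.0
```

>>> step_arm:
  plan:
    - {"linear": [0,0,0],"rot": [0,0,0],"claw": 50}
    - {"linear": [0,0,-15],"rot": [0,0,0],"claw": 50}
    - {"linear": [0,0,-25],"rot": [0,0,0],"claw": 50}
    - {"linear": [0,0,-40],"rot": [0,0,0],"claw": 50}
    - {"linear": [0,0,-45],"rot": [0,0,0],"claw": 50}

```text
clock: 21.2
ee_pos: [0.5643, -0.2172, 0.1468]
tool_rot: [1.0, 0.027, -0.001, -0.0]
contact_force: [0.6, -0.1, 1.0]
finger_gap: 0.502
gripper_force: 0.0
```

>>> step_arm:
  plan:
    - {"linear": [-20,0,-20],"rot": [0,0,0],"claw": 50}
    - {"linear": [-30,0,0],"rot": [0,0,0],"claw": 50}
    - {"linear": [-30,0,0],"rot": [0,0,0],"claw": 50}
    - {"linear": [0,0,0],"rot": [0,0,0],"claw": 50}
    - {"linear": [0,0,0],"rot": [0,0,0],"claw": 50}

```text
clock: 21.7
ee_pos: [0.4849, -0.2218, 0.1665]
tool_rot: [1.0, 0.026, 0.001, 0.0]
contact_force: [0.2, -0.1, -0.8]
finger_gap: 0.499
gripper_force: 0.0
```

```bash
python3 - <<'E'
from h import *
from rig import state,capture
s=state();print(s["clock"],s["ee_pos"],s["contact_force"],s["finger_gap"])
c=capture("wrist")
p=proj(c,[.521,-.2206,.035],True)[0].astype(int);print(p)
a=c["img"][p[1]-90:p[1]+90,p[0]-120:p[0]+120];cv2.imwrite("pics/w8.png",cv2.resize(a,(800,600),interpolation=cv2.INTER_CUBIC))
E
```

```text
21.7 [ 0.48492496 -0.22183487  0.16649418] [ 0.2496239  -0.14757878 -0.83693085] 0.4989186131627259
[317 148]
```

View pics/w8.png

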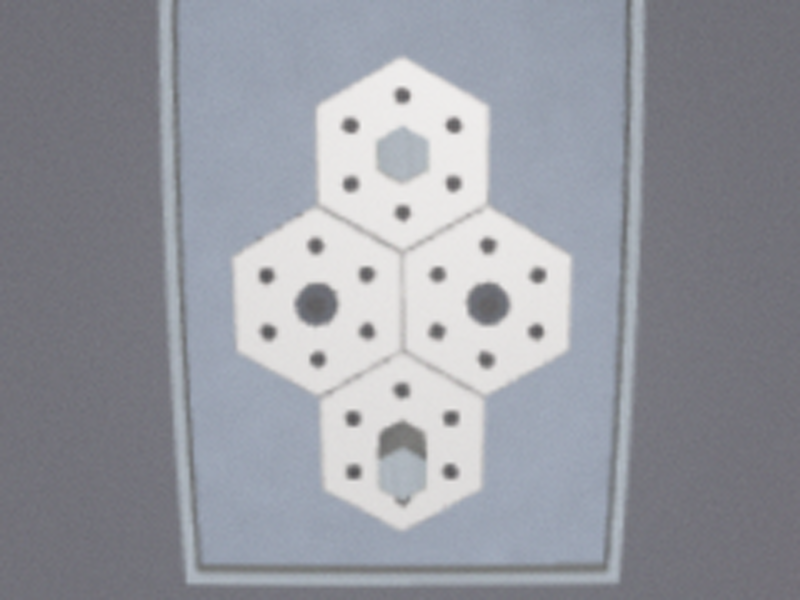

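All four blocks are close-packed, with only hairline seams at (402,250) and (402,352). The gripper is clear, so I'm handing in.

```bash
python3 -c "
from rig import finish_job
print(finish_job())"
```

```text
the job is handed in; nothing more can be done
None
```

Both hexagonal blocks are set down in the two notches and released, and the last wrist view shows all four close-packed; the job was handed in at about 21.7 s, with no verdict returned.

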